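Bring the tall bottle on the sample carousel to the front and lock the tray

TASK

Turn the sample carousel counter-clockwise (seen from above) by pushing the upright post on its rim until the tall bottle is at the front and the tray is fully home against its stop, then press the locking plunger all the way down behind the tray's lug. Be gentle, never pressing harder than 20 N: everything on the tray stays standing in its place and the other bottles and the beaker on the bench are left alone.

Things in the scene. Friction and masses are not known exactly. Their poses are not given: they have to be found in the camera images.
- foot: Fixed grey round foot of the carousel, 200 mm across, 8 mm high. Origin on the turning axis at bench height, z up. Its -x side is the front, where a 14 mm wide bright pointer bar reaches 165 mm from the axis. On its +y (left) side a metal stop block, 56 mm high, 131 to 195 mm from the axis, is clamped by hand: it sits up to 0.14 rad either way around the axis, not measured; find the stop by feel.
- tray: Grey round tray, 250 mm across, upper face 35 mm above the bench. Turns about the foot's vertical axis with a stiff bearing (2 to 4 N at the post), stays where left. Origin on the axis at bench height, z up. Starts 0.55 to 1.55 rad clockwise of home; turn it counter-clockwise (positive). At home its x axis is within 0.14 rad of the foot's. The tall bottle's place is at (-0.062, 0).
- lug (a point): Top of the steel lug on the tray's edge, 34 mm wide, 14 mm high, reaching 150 mm from the axis, 1.75 rad counter-clockwise of the tray's +x. At home its leading side rests on the block's hard steel stop face, where the push force rises steeply. The plunger's pin then has 2 mm of play behind its trailing side; with the tray short of home the pin lands on the lug and stays up.
- tray_mark (a point): Point at the edge of the tray's upper face, 120 mm from the axis on its -x side, at the outer end of a white radial line just outside the tall bottle's place. At home it is at the front, near the pointer of the foot (within 17 mm of its line).
- post (a point): Centre of the top of the upright steel finger post on the tray: a rod of 14 mm diameter, 50 mm high (35 to 85 mm above the bench), 113 mm from the axis, 0.6 rad clockwise of the tray's +x. Push it along its circle, from its clockwise side, with the closed fingertips standing at about half its height.
- tall_place (a point): Centre of the tall bottle's place on the tray, on its upper face, 62 mm from the axis; moves with the tray.
- lock (a joint): Locking plunger on the stop block: how far it is pressed down, 0 m up (as at the start) to 0.014 m fully down; about 3 N of friction, no spring, stays where left. White round knob 38 mm across, top 96 mm above the bench when up, 82 mm when down. With the tray home the knob is centred at (-0.002, 0.140) in the tray's frame. The 8 mm pin's tip is 36 mm above the bench when up.
- tall_bottle: The tall white dropper bottle, 34 mm in diameter and 78 mm high with a cone top, standing loose on the tray. Origin at the centre of its underside.
- vial1: Small square glass vial, 24 mm wide and 42 mm high with a white cap, standing loose on the tray 60 degrees counter-clockwise of the tall bottle's place, 62 mm from the axis. Origin at the centre of its underside.
- vial2: Small square glass vial, 24 mm wide and 42 mm high with a white cap, standing loose on the tray 120 degrees counter-clockwise of the tall bottle's place, 62 mm from the axis. Origin at the centre of its underside.
- vial3: Small square glass vial, 24 mm wide and 42 mm high with a white cap, standing loose on the tray 180 degrees counter-clockwise of the tall bottle's place, 62 mm from the axis. Origin at the centre of its underside.
- vial4: Small square glass vial, 24 mm wide and 42 mm high with a white cap, standing loose on the tray 240 degrees counter-clockwise of the tall bottle's place, 62 mm from the axis. Origin at the centre of its underside.
- vial5: Small square glass vial, 24 mm wide and 42 mm high with a white cap, standing loose on the tray 300 degrees counter-clockwise of the tall bottle's place, 62 mm from the axis. Origin at the centre of its underside.
- sample_bottle_a: Wide white sample bottle, 64 mm across and 130 mm high, standing loose on the bench to the robot's right; to be left alone. Origin at the centre of its underside.
- sample_bottle_b: Wide white sample bottle, 64 mm across and 130 mm high, standing loose on the bench to the robot's right; to be left alone. Origin at the centre of its underside.
- beaker: Glass beaker, 68 mm across and 75 mm high, standing loose on the bench to the robot's left; to be left alone. Origin at the centre of its underside.
There are look-alikes about, which are no part of the job. What is shaped like the vial4 but blue, red or turquoise is not meant.

How it is judged:
On the way, in this order (a step that is already met when the one before it is completed fails the run):
1. the tall bottle has been turned to the front, with the plunger still up (y of tray_mark in the frame of foot between -0.0185 and 0.0185 m and x of tray_mark in the frame of foot below -0.1 m and value of joint lock below 0.005 m), for 0.1 s.
2. the plunger is pressed fully down behind the lug (y of tray_mark in the frame of foot between -0.0185 and 0.0185 m and x of tray_mark in the frame of foot below -0.1 m and value of joint lock above 0.0115 m), for 0.2 s.
At the end, for the whole second after the job is handed in: The tray is at rest with its mark within 18.5 mm of the foot's front line (what the setting of the stop allows), the plunger is at least 11.5 mm down, the tall bottle stands upright within 12 mm of its place, and all five vials stand upright (all of step 2 and horizontal distance between tall_bottle and tall_place below 0.012 m and angular speed of tray below 0.03 rad/s and angle between each of tall_bottle, vial1, vial2, vial3, vial4, vial5's own z axis and vertical below 0.15 rad); the robot touches nothing.
It fails at once if something is pushed harder than 20 N by the fingers or the arm (contact force between any of the fingers, the arm and anything else above 20 N).
It fails at once if a bottle or vial on the tray is tipped, or the tall bottle slides more than 15 mm from its place (angle between any of tall_bottle, vial1, vial2, vial3, vial4, vial5's own z axis and vertical above 0.4 rad or horizontal distance between tall_bottle and tall_place above 0.015 m).
It fails at once if a vial slides more than 15 mm from its place on the tray (x of any of vial1, vial5 in the frame of tray above -0.016 m or x of any of vial1, vial5 in the frame of tray below -0.046 m or y of any of vial1, vial2 in the frame of tray above -0.0387 m or y of any of vial1, vial2 in the frame of tray below -0.0687 m or x of any of vial2, vial4 in the frame of tray above 0.046 m or x of any of vial2, vial4 in the frame of tray below 0.016 m or x of vial3 in the frame of tray above 0.077 m or x of vial3 in the frame of tray below 0.047 m or y of vial3 in the frame of tray above 0.015 m or y of vial3 in the frame of tray below -0.015 m or y of any of vial4, vial5 in the frame of tray above 0.0687 m or y of any of vial4, vial5 in the frame of tray below 0.0387 m).
It fails at once if a bottle or the beaker beside the carousel is moved (distance of any of sample_bottle_a, sample_bottle_b, beaker from where it was at the start of the episode above 0.015 m).
It also fails if it takes over 59 s, if anything falls off the work surface, if the arm or the gripper's body presses on something with over 40 N, if the wrist force passes 120 N, or if a joint passes its speed limit or range.

ROBOT

A 6-joint arm with a two-finger parallel gripper is mounted at the origin on the work surface. World frame = base frame: x ahead of the robot, y to its left, z up, the work surface at z = 0. Lengths are in m, angles in rad, forces in N, time in s.
With the tool pointing down it reaches from about 0.35 to 0.975 m from the base axis. Payload 4.9 kg.
Tool frame: the origin (TCP) lies on the centre line of the jaws, within the pads' length; the fingertips stand manip.tip_reach ahead of it and the grasp point (between the pads) is the TCP (manip.tip_reach is the distance from the TCP to the fingertips, in m); z points along the fingers, y is the line along which they close (so a half turn about z gives the same grasp; the last joint's range is limited). The gripper opens to 85 mm and grips with 20 to 120 N. Pads are 22 mm wide; open, the fingers measure 114 mm over their backs; the gripper's body (76 mm by 85 mm) begins 54 mm behind the grasp point. The pads swing forward as they close: fully open they stand 13 mm farther back than shut.
Start: joints at [-1.285, 0.053, 1.613, -0, 1.476, -0.119], TCP at [0.246, -0.574, 0.25] pointing down, gripper open.
Joint ranges: [-3.01, 3.01], [-1.01, 2.22], [0.06, 2.58], [-1.02, 4.17], [0.09, 2.62], [-3.14, 3.14]. Speed limits (rad/s): [2.57, 2.57, 3.14, 3.14, 3.14, 3.14].

INTERFACE

Orientations are given as a unit quaternion [w, x, y, z].
In Python, from plant import manip gives the robot as it stands. The module is installed in compiled form; this text tells all that it offers.
- The arm moves only by the tool move_arm, never from a script. Its argument "rows" is a list of rows, each a list of 7 numbers: the shift along the tool's x, y, z in cm, then the turn, a rotation vector about the tool's x, y, z in degrees, then the opening, from -1 (shut) to 1 (fully open). In form: [[tx, ty, tz, ax, ay, az, jaw], ...]. A call has 1 to 20 rows; each row shifts and turns the commanded pose from where the row before left it, along the tool's axes as they then stand; what a row does not reach is not made up. A row lasts 1/12 s, in which the tool goes at most 41.7 mm and 7.16 degrees, less where a joint would pass 70% of its speed; a pose out of reach is approached as far as the arm can. A call is refused whole if a number of a shift passes 4.17 or a number of a turn 7.16, either way. A call with a gripper value outside its range is refused whole. The fingers move at their own pace and stop on an object; the grip force is fixed at half the most. Time passes only in rows, so rows that do not move let the fingers close. It gives the time, the measured TCP pose, the force, the opening and the grip force at its end, in the units of the state.
- manip.state(): the state, without advancing time (a new reading comes with each control period).
- manip.grab_frame(name): name is "scene" or "top" or "wrist"; returns a dict with "img" (420x560x3 uint8, blue, green, red), "mtx" (3x3 intrinsics, pixels), "R" (3x3) and "t" (3): a world point X has camera coordinates R X + t. Camera axes: x right, y down, z forward; pixel columns grow to the right and rows downward; lengths in m; the calibration is good to about 2 mm. A picture is of the moment at which its call begins. There is no depth.
- manip.job_done(): hands the job in; it is judged then, once.
The state is a dict: "time": time; "joint_pos": joint angles; "joint_vel": joint speeds; "joint_efforts": joint torques, N m; "tool_pos": TCP position; "tool_rot": TCP orientation; "contact_force": force on the tool from outside, world axes, zero at the start; "ft_torque": the same for the moment, N m; "gripper_width": opening from 0.0 (shut) to 1.0 (fully open); "grasp_force": force on a finger pad.
Only numpy, scipy, OpenCV 4.12 (cv2) and the standard library are available. Lean on these libraries where they do the work, as an engineer would, in place of code of your own. Each camera call takes 0.05 s, during which the arm holds its last target. There are 200 camera calls.

## Working session

There is one attempt and no reset: what is moved stays moved. The work goes in short steps, Python scripts to look and compute and a tool call to move; the robot and the scene stay as the last step left them, time stands still between calls to the robot, and variables do not carry over. Pictures are saved under pics/ and viewed, at most 10 in all, crops included, and the job is handed in when it is done.

Besides the shell and the picture viewer there is one more tool, called after ">>>" as a command line: name --pt "numbers of a row" for each row, then --argument value for the rest. move_arm: Moves the arm, as the interface text tells. Its arguments: {"type":"object","properties":{"rows":{"type":"array","items":{"type":"array","items":{"type":"number"}}}},"required":["rows"]}

```bash
mkdir -p pics; python3 - <<'E'
from plant import manip
import cv2,pickle
F={}
for n in("scene","top"):
    f=manip.grab_frame(n);F[n]=f;cv2.imwrite(f"pics/{n}0.png",f["img"]);print(n,f["mtx"].round(1).tolist(),f["R"].round(3).tolist(),f["t"].round(3).tolist())
pickle.dump(F,open("f0.pkl","wb"))
s=manip.state();print(s,manip.tip_reach)
E
```

```text
scene [[425.8, 0.0, 286.1], [0.0, 425.8, 213.3], [0.0, 0.0, 1.0]] [[-0.547, 0.837, -0.019], [0.573, 0.358, -0.738], [-0.61, -0.415, -0.675]] [0.317, -0.312, 1.453]
top [[483.0, 0.0, 283.2], [0.0, 483.0, 213.2], [0.0, 0.0, 1.0]] [[0.04, -0.999, 0.0], [-0.979, -0.04, -0.202], [0.202, 0.008, -0.979]] [0.001, 0.629, 1.26]
{'time': 0.1, 'joint_pos': array([-1.28498926e+00,  5.32984511e-02,  1.61417257e+00,  1.30266215e-05,
        1.47598945e+00, -1.19004292e-01]), 'joint_vel': array([ 0.00238821,  0.00063007, -0.00242649, -0.00083491,  0.00051968,
       -0.00048851]), 'joint_efforts': array([ 3.62870624e-04, -3.94907355e+01, -3.71362710e+01, -1.45904269e-04,
        3.98869146e-03, -7.79135604e-06]), 'tool_pos': array([ 0.24600342, -0.5739712 ,  0.24917172]), 'tool_rot': array([-9.31200112e-04,  9.79585506e-01,  2.01025782e-01, -7.13378577e-05]), 'contact_force': array([0.48605726, 0.16697095, 0.42931883]), 'ft_torque': array([-0.00115964,  0.05813093, -0.02302831]), 'grasp_force': 0.0, 'gripper_width': 0.9989672806043202} 0.019
```

View pics/top0.png

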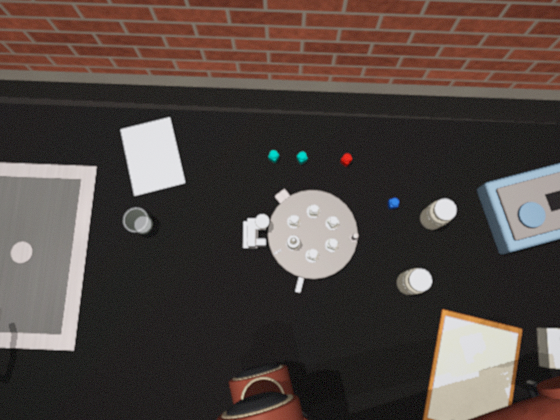

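View pics/scene0.png

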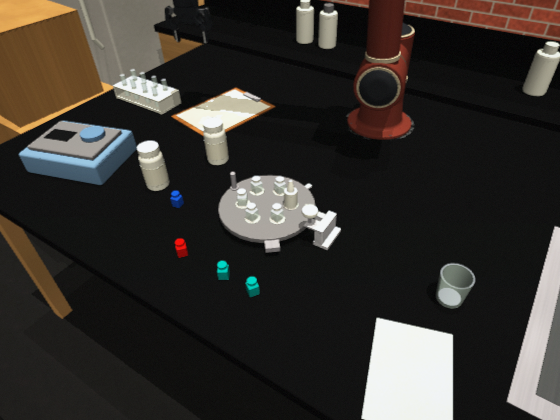

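The top view shows the tray at about (313,234) and the post at (355,236). The tall bottle is at (293,242), the pointer at (299,285), the lug at (282,196), and the stop block at (252,233) with its knob at (262,220). The bench bottles are at (440,214) and (415,281), and the beaker is at (138,222). The red, blue and turquoise vials on the bench are look-alikes.

```bash
cat >h.py <<'E'
import numpy as np,cv2,pickle
def ray(f,uv,z):
    uv=np.atleast_2d(np.array(uv,float));c=-f["R"].T@f["t"]
    d=np.c_[uv,np.ones(len(uv))]@np.linalg.inv(f["mtx"]).T@f["R"]
    return c+d*((z-c[2])/d[:,2])[:,None]
def proj(f,X):
    p=np.atleast_2d(X)@f["R"].T+f["t"];p=p@f["mtx"].T;return p[:,:2]/p[:,2:]
def circ(P):
    A=np.c_[2*P[:,:2],np.ones(len(P))];s=np.linalg.lstsq(A,(P[:,:2]**2).sum(1),rcond=None)[0]
    return s[:2],np.sqrt(s[2]+s[:2]@s[:2])
E
python3 - <<'E'
from h import *
F=pickle.load(open("f0.pkl","rb"));f=F["top"];im=f["img"]
hsv=cv2.cvtColor(im,cv2.COLOR_BGR2HSV)
print(hsv[250,330],hsv[285,299],hsv[236,355],im[236,340])
m=((hsv[...,2]>60)).astype(np.uint8);m[:, :240]=0;m[:185]=0;m[300:]=0;m[:,365:]=0
cs,_=cv2.findContours(m,cv2.RETR_EXTERNAL,cv2.CHAIN_APPROX_NONE)
for c in cs: print(len(c),cv2.boundingRect(c))
c=max(cs,key=len)[:,0]
P=ray(f,c,0.035);ctr=ray(f,(313,234),.035)[0,:2]
for _ in range(8):
    r=np.hypot(*(P[:,:2]-ctr).T);k=abs(r-.125)<(.012 if _<3 else .004);ctr,R=circ(P[k])
print("tray",ctr,R,k.sum())
for n,uv,z in(("pointer end",(299,291),.008),("pointer",(299,285),.008),("post",(355.5,236),.085),("lug",(282,196),.045),("tallcap",(293,241),.1),("knob",(262,220),.096),("A",(445,207),.13),("B",(421,274),.13),("beaker",(137,218),.04)):
    p=ray(f,uv,z)[0,:2];d=p-ctr;print(n,p.round(4),np.hypot(*d).round(4),np.arctan2(d[1],d[0]).round(3))
a=cv2.resize(im[180:300,235:370],None,fx=5.9,fy=5,interpolation=cv2.INTER_CUBIC)
a=cv2.resize(im[180:300,235:370],None,fx=5,fy=5,interpolation=cv2.INTER_CUBIC);cv2.imwrite("pics/c1.png",a)
E
```

```text
[110   3 227] [120   3 232] [  6   6 229] [184 190 197]
363 (242, 188, 117, 106)
tray [ 0.58147507 -0.05584647] 0.1259890759097557 221
pointer end [ 0.4221 -0.0253] 0.1622 2.952
pointer [ 0.4386 -0.0248] 0.1462 2.927
post [ 0.5699 -0.1689] 0.1136 -1.673
lug [0.6815 0.0323] 0.1333 0.722
tallcap [ 0.5474 -0.0023] 0.0634 2.137
knob [0.6012 0.0823] 0.1395 1.429
A [ 0.6485 -0.3949] 0.3456 -1.376
B [ 0.4717 -0.3293] 0.2947 -1.952
beaker [0.6034 0.4335] 0.4898 1.526
```

View pics/c1.png

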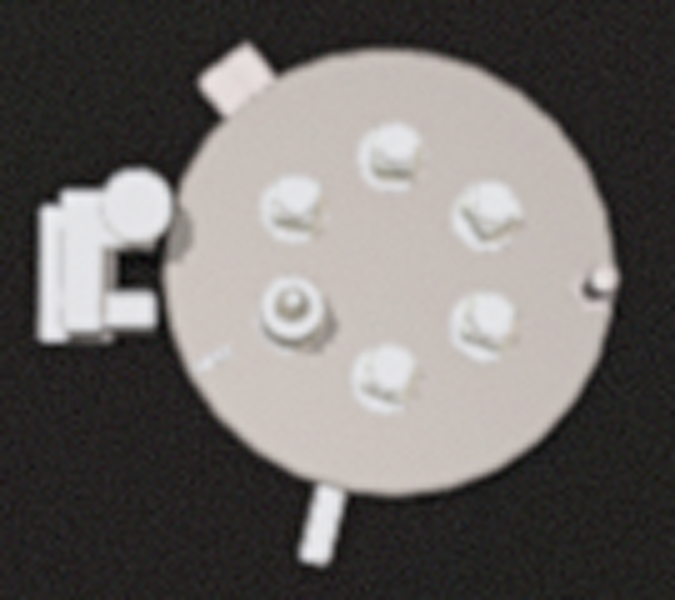

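The tray sits at yaw ≈ -1.04 and home is at yaw ≈ -0.16 (from the knob), so it has about 0.9 rad to turn. I'm moving to the clockwise side of the post and closing the fingers.

>>> move_arm --pt "0 0 0 0 0 7 -1" --pt "0 0 0 0 0 7 -1" --pt "0 0 0 0 0 7 -1" --pt "0 0 0 0 0 7 -1" --pt "1.56 -2.69 0 0 0 0 -1" --pt "1.56 -2.69 0 0 0 0 -1" --pt "1.56 -2.69 0 0 0 0 -1" --pt "1.56 -2.69 0 0 0 0 -1" --pt "1.56 -2.69 0 0 0 0 -1" --pt "1.56 -2.69 0 0 0 0 -1" --pt "1.56 -2.69 0 0 0 0 -1" --pt "1.56 -2.69 0 0 0 0 -1" --pt "1.56 -2.69 0 0 0 0 -1" --pt "1.56 -2.69 0 0 0 0 -1" --pt "1.56 -2.69 0 0 0 0 -1" --pt "1.56 -2.69 0 0 0 0 -1" --pt "1.56 -2.69 0 0 0 0 -1" --pt "1.56 -2.69 0 0 0 0 -1" --pt "1.56 -2.69 0 0 0 0 -1" --pt "1.56 -2.69 0 0 0 0 -1"

```text
time: 1.77
tool_pos: [0.5313, -0.1649, 0.2498]
tool_rot: [-0.0, 0.999, -0.042, -0.0]
contact_force: [-0.2, -0.2, 0.6]
gripper_width: -0.001
grasp_force: 0.0
```

```bash
python3 - <<'E'
from h import *
from plant import manip
f=manip.grab_frame("wrist");pickle.dump(f,open("w1.pkl","wb"));cv2.imwrite("pics/w1.png",f["img"])
print(proj(f,[[.5737,-.1685,.085],[.5737,-.1685,.035],[.5313,-.1649,.231]]).round(0).tolist(), f["R"].round(2).tolist(), manip.state()["tool_pos"])
E
```

```text
[[285.0, 140.0], [285.0, 132.0], [284.0, 279.0]] [[-0.08, -1.0, -0.0], [-0.94, 0.08, 0.33], [-0.33, 0.03, -0.94]] [ 0.53354755 -0.1609705   0.24976208]
```

View pics/w1.png

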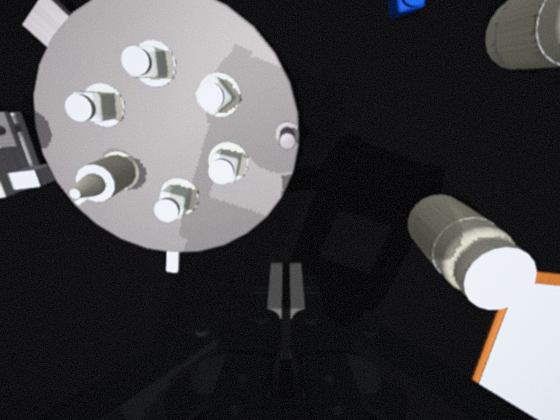

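The wrist view shows the post top at (287,139) against a predicted (285,140), with the fingertips shut at (287,265). The estimate holds, so I'm going down beside the post.

>>> move_arm --pt "0 0.4 1.9 0 0 0 -1" --pt "0 0 1.9 0 0 0 -1" --pt "0 0 1.9 0 0 0 -1" --pt "0 0 1.9 0 0 0 -1" --pt "0 0 1.9 0 0 0 -1" --pt "0 0 1.9 0 0 0 -1" --pt "0 0 1.9 0 0 0 -1" --pt "0 0 1.9 0 0 0 -1" --pt "0 0 1.9 0 0 0 -1" --pt "0 0 0 0 0 0 -1" --pt "0 0 0 0 0 0 -1"

```text
time: 2.73
tool_pos: [0.5294, -0.1701, 0.0779]
tool_rot: [-0.001, 0.999, -0.042, -0.002]
contact_force: [0.2, -0.6, 0.8]
gripper_width: 0.003
grasp_force: 0.0
```

>>> move_arm --pt "0.3 -0.05 0 0 0 0 -1" --pt "0.3 -0.05 0 0 0 0 -1" --pt "0.3 -0.05 0 0 0 0 -1" --pt "0.3 0 0 0 0 0 -1" --pt "0.2 0 0 0 0 0 -1" --pt "0.2 0 0 0 0 0 -1" --pt "0.2 0 0 0 0 0 -1" --pt "0.2 0 0 0 0 0 -1" --pt "0.2 0 0 0 0 0 -1" --pt "0 0 0 0 0 0 -1" --pt "0 0 0 0 0 0 -1"

```text
time: 3.65
tool_pos: [0.5527, -0.1708, 0.0793]
tool_rot: [-0.0, 0.999, -0.042, -0.0]
contact_force: [0.3, 0.2, -0.7]
gripper_width: 0.001
grasp_force: 0.0
```

>>> move_arm --pt "0.15 -0.05 0 0 0 0 -1" --pt "0.2 -0.05 0 0 0 -1 -1" --pt "0.3 -0.03 0 0 0 -1.5 -1" --pt "0.39 0.03 0 0 0 -2 -1" --pt "0.39 0.03 0 0 0 -2 -1" --pt "0.39 0.03 0 0 0 -2 -1" --pt "0.39 0.03 0 0 0 -2 -1" --pt "0.39 0.03 0 0 0 -2 -1" --pt "0.39 0.05 0 0 0 -2 -1" --pt "0.39 0.06 0 0 0 -2 -1" --pt "0.3 0.05 0 0 0 -1.5 -1" --pt "0.2 0.03 0 0 0 -1 -1" --pt "0 0 0 0 0 0 -1" --pt "0 0 0 0 0 0 -1"

```text
time: 4.82
tool_pos: [0.5918, -0.1704, 0.0792]
tool_rot: [-0.0, 0.992, 0.123, 0.0]
contact_force: [-1.6, -1.0, -1.2]
gripper_width: 0.004
grasp_force: 0.5
```

```bash
cat > look.py <<'E'
from h import *
from plant import manip
import sys
def tray(show=True):
    ctr=np.array([.5815,-.0558]);s=manip.state();p=s["tool_pos"];d=p[:2]-ctr
    w,x,y,z=s["tool_rot"];yaw=np.arctan2(2*(x*y+w*z),1-2*(y*y+z*z))
    a=np.arctan2(d[1],d[0]);print("tcp ang",a.round(3),"r",np.hypot(*d).round(4),"yaw",yaw.round(3),"F",s["contact_force"].round(1),"z",p[2].round(4),"pushF",(s["contact_force"]@[np.cos(yaw),np.sin(yaw),0]).round(2),"t",s["time"])
tray()
if len(sys.argv)>1:
    f=manip.grab_frame("top");im=f["img"]
    cv2.imwrite(f"pics/{sys.argv[1]}.png",cv2.resize(im[180:300,235:370],None,fx=5,fy=5,interpolation=cv2.INTER_CUBIC))
E
python3 look.py p1
```

```text
tcp ang -1.481 r 0.1151 yaw 0.248 F [-1.6 -1.  -1.2] z 0.0792 pushF -1.83 t 4.8167
```

View pics/p1.png

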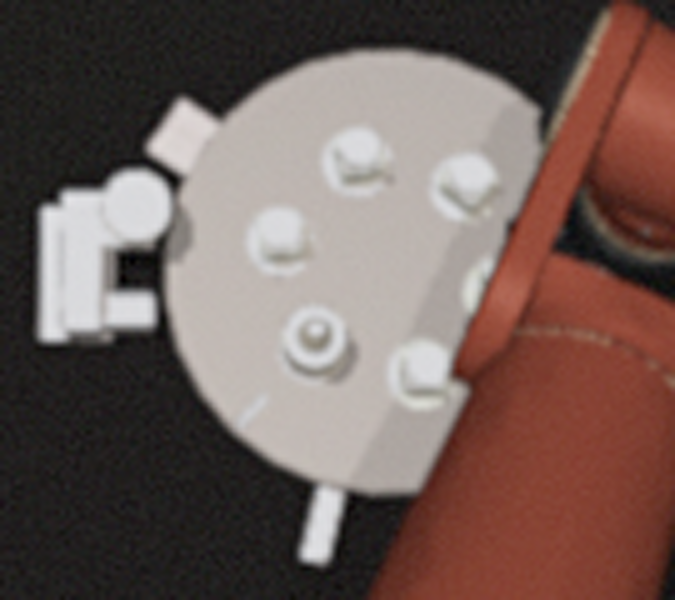

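The tray is turning and everything on it is standing: tall bottle at (317,340), mark at (255,410), lug at (188,130). I'll keep following the arc for about 24 degrees.

>>> move_arm --pt "0.2 0.03 0 0 0 -1 -1" --pt "0.3 0.05 0 0 0 -1.5 -1" --pt "0.39 0.06 0 0 0 -2 -1" --pt "0.39 0.06 0 0 0 -2 -1" --pt "0.39 0.06 0 0 0 -2 -1" --pt "0.39 0.06 0 0 0 -2 -1" --pt "0.39 0.06 0 0 0 -2 -1" --pt "0.39 0.06 0 0 0 -2 -1" --pt "0.39 0.06 0 0 0 -2 -1" --pt "0.39 0.06 0 0 0 -2 -1" --pt "0.39 0.06 0 0 0 -2 -1" --pt "0.3 0.05 0 0 0 -1.5 -1" --pt "0.2 0.03 0 0 0 -1 -1" --pt "0.1 0.02 0 0 0 -0.5 -1" --pt "0 0 0 0 0 0 -1" --pt "0 0 0 0 0 0 -1"

```text
time: 6.2
tool_pos: [0.6366, -0.1577, 0.0794]
tool_rot: [0.0, 0.946, 0.323, 0.001]
contact_force: [-1.0, 0.4, 0.1]
gripper_width: 0.002
grasp_force: 0.2
```

```bash
python3 look.py p2
```

```text
tcp ang -1.075 r 0.1158 yaw 0.658 F [-1.   0.4  0.1] z 0.0794 pushF -0.58 t 6.2
```

View pics/p2.png

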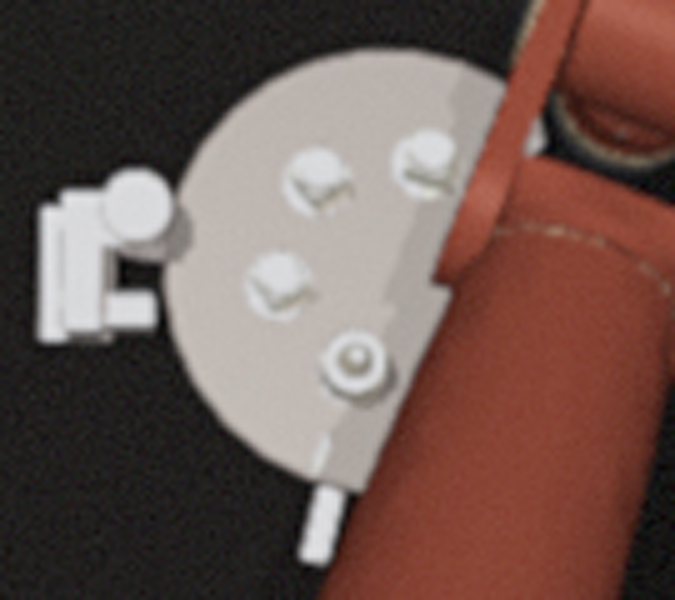

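The lug is now under the knob, and the mark at about (318,465) is next to the pointer. About 9 degrees remain; I'll do 6 slowly.

>>> move_arm --pt "0.1 0.015 0 0 0 -0.5 -1" --pt "0.2 0.03 0 0 0 -1 -1" --pt "0.2 0.02 0 0 0 -1 -1" --pt "0.2 0.02 0 0 0 -1 -1" --pt "0.2 0.02 0 0 0 -1 -1" --pt "0.1 0.015 0 0 0 -0.5 -1" --pt "0.1 0.015 0 0 0 -0.5 -1" --pt "0.1 0.015 0 0 0 -0.5 -1" --pt "0 0 0 0 0 0 -1"

```text
time: 7.0
tool_pos: [0.6467, -0.1511, 0.0795]
tool_rot: [0.0, 0.928, 0.372, 0.0]
contact_force: [-0.3, -1.7, -0.2]
gripper_width: -0.002
grasp_force: 0.9
```

```bash
python3 look.py
```

```text
tcp ang -0.971 r 0.1154 yaw 0.763 F [-0.3 -1.7 -0.2] z 0.0795 pushF -1.36 t 7.0
```

>>> move_arm --pt "0.05 0.008 0 0 0 -0.25 -1" --pt "0.05 0.008 0 0 0 -0.25 -1" --pt "0.05 0.008 0 0 0 -0.25 -1" --pt "0.05 0.008 0 0 0 -0.25 -1" --pt "0 0 0 0 0 0 -1"

```text
time: 7.42
tool_pos: [0.6481, -0.1499, 0.0794]
tool_rot: [0.0, 0.925, 0.38, 0.0]
contact_force: [-0.0, -3.2, 1.2]
gripper_width: -0.001
grasp_force: 1.1
```

```bash
python3 look.py
```

```text
tcp ang -0.955 r 0.1152 yaw 0.78 F [-0.  -3.2  1.2] z 0.0794 pushF -2.24 t 7.4167
```

>>> move_arm --pt "0.05 0.008 0 0 0 -0.25 -1" --pt "0.05 0.008 0 0 0 -0.25 -1" --pt "0.05 0.008 0 0 0 -0.25 -1" --pt "0 0 0 0 0 0 -1"

```text
time: 7.75
tool_pos: [0.6493, -0.1489, 0.0794]
tool_rot: [-0.0, 0.922, 0.386, 0.0]
contact_force: [-0.5, -2.3, 1.4]
gripper_width: -0.001
grasp_force: 1.1
```

```bash
python3 look.py
```

```text
tcp ang -0.941 r 0.1152 yaw 0.793 F [-0.5 -2.3  1.4] z 0.0794 pushF -2.03 t 7.75
```

>>> move_arm --pt "0.05 0.008 0 0 0 -0.25 -1" --pt "0.05 0.008 0 0 0 -0.25 -1" --pt "0.05 0.008 0 0 0 -0.25 -1" --pt "0 0 0 0 0 0 -1"

```text
time: 8.08
tool_pos: [0.6505, -0.148, 0.0794]
tool_rot: [-0.0, 0.92, 0.392, 0.0]
contact_force: [-0.7, -2.0, 1.4]
gripper_width: -0.003
grasp_force: 1.1
```

```bash
python3 look.py
```

```text
tcp ang -0.928 r 0.1152 yaw 0.807 F [-0.7 -2.   1.4] z 0.0794 pushF -1.97 t 8.0833
```

>>> move_arm --pt "0.05 0.008 0 0 0 -0.25 -1" --pt "0.05 0.008 0 0 0 -0.25 -1" --pt "0 0 0 0 0 0 -1"

```text
time: 8.33
tool_pos: [0.6513, -0.1474, 0.0793]
tool_rot: [-0.0, 0.918, 0.396, 0.0]
contact_force: [-1.1, -2.5, 1.9]
gripper_width: -0.002
grasp_force: 1.1
```

```bash
python3 look.py
```

```text
tcp ang -0.92 r 0.1151 yaw 0.815 F [-1.1 -2.5  1.9] z 0.0793 pushF -2.61 t 8.3333
```

>>> move_arm --pt "0.05 0.008 0 0 0 -0.25 -1" --pt "0.05 0.008 0 0 0 -0.25 -1" --pt "0 0 0 0 0 0 -1"

```text
time: 8.58
tool_pos: [0.6521, -0.1468, 0.0793]
tool_rot: [-0.0, 0.916, 0.4, 0.0]
contact_force: [-1.3, -2.3, 1.7]
gripper_width: 0.001
grasp_force: 1.1
```

```bash
python3 look.py
```

```text
tcp ang -0.911 r 0.1151 yaw 0.824 F [-1.3 -2.3  1.7] z 0.0793 pushF -2.58 t 8.5833
```

>>> move_arm --pt "0.05 0.008 0 0 0 -0.25 -1" --pt "0.05 0.008 0 0 0 -0.25 -1" --pt "0 0 0 0 0 0 -1"

```text
time: 8.83
tool_pos: [0.6527, -0.1462, 0.0793]
tool_rot: [-0.0, 0.915, 0.404, -0.0]
contact_force: [-2.1, -3.7, 1.6]
gripper_width: 0.003
grasp_force: 1.5
```

```bash
python3 look.py
```

```text
tcp ang -0.904 r 0.1151 yaw 0.833 F [-2.1 -3.7  1.6] z 0.0793 pushF -4.1 t 8.8333
```

>>> move_arm --pt "0.05 0.005 0 0 0 0 -1" --pt "0 0 0 0 0 0 -1" --pt "0 0 0 0 0 0 -1"

```text
time: 9.08
tool_pos: [0.6528, -0.1462, 0.0793]
tool_rot: [0.0, 0.915, 0.404, -0.001]
contact_force: [-3.4, -3.9, 2.9]
gripper_width: -0.0
grasp_force: 2.6
```

```bash
python3 look.py
```

```text
tcp ang -0.903 r 0.1152 yaw 0.832 F [-3.4 -3.9  2.9] z 0.0793 pushF -5.2 t 9.0833
```

>>> move_arm --pt "0.05 0 0 0 0 0 -1" --pt "0 0 0 0 0 0 -1" --pt "0 0 0 0 0 0 -1"

```text
time: 9.33
tool_pos: [0.6529, -0.1462, 0.0793]
tool_rot: [0.0, 0.915, 0.404, -0.001]
contact_force: [-4.3, -4.2, 3.4]
gripper_width: 0.002
grasp_force: 3.3
```

```bash
python3 look.py
```

```text
tcp ang -0.902 r 0.1152 yaw 0.832 F [-4.3 -4.2  3.4] z 0.0793 pushF -5.96 t 9.3333
```

>>> move_arm --pt "0.05 0 0 0 0 0 -1" --pt "0.05 0 0 0 0 0 -1" --pt "0 0 0 0 0 0 -1" --pt "0 0 0 0 0 0 -1"

```text
time: 9.67
tool_pos: [0.6529, -0.1461, 0.0793]
tool_rot: [0.0, 0.915, 0.404, -0.002]
contact_force: [-7.6, -5.7, 4.9]
gripper_width: -0.002
grasp_force: 4.8
```

```bash
python3 look.py p3
```

```text
tcp ang -0.902 r 0.1151 yaw 0.832 F [-7.6 -5.7  4.9] z 0.0793 pushF -9.33 t 9.6667
```

View pics/p3.png

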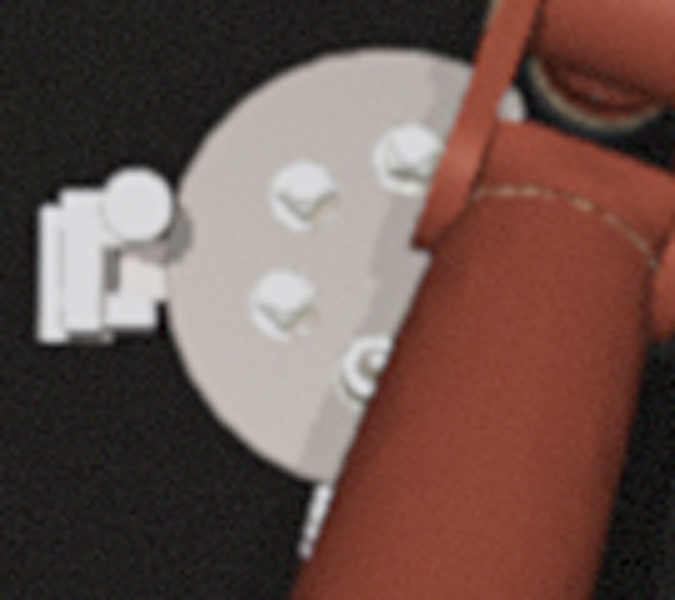

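The lug at (145,270) rests on the stop arm at (130,305), and the force rises with no motion, so the tray is home. I'm backing off, lifting and going over to the knob.

>>> move_arm --pt "-0.1 0 0 0 0 0 -1" --pt "-0.2 0 0 0 0 0 -1" --pt "-0.4 0 0 0 0 0 -1" --pt "-0.6 0 0 0 0 0 -1" --pt "-0.8 0 0 0 0 0 -1" --pt "-0.6 0 0 0 0 0 -1" --pt "-0.3 0 0 0 0 0 -1" --pt "0 0 -0.5 0 0 0 -1" --pt "0 0 -1.5 0 0 0 -1" --pt "0 0 -2 0 0 0 -1" --pt "0 0 -2 0 0 0 -1" --pt "0 0 -2 0 0 0 -1" --pt "0 0 -2 0 0 0 -1" --pt "0 0 -2 0 0 0 -1" --pt "0 0 -1 0 0 0 -1" --pt "0 0 0 0 0 0 -1"

```text
time: 11.05
tool_pos: [0.636, -0.1675, 0.2145]
tool_rot: [0.003, 0.915, 0.404, 0.003]
contact_force: [-0.3, 0.2, 0.1]
gripper_width: 0.006
grasp_force: 0.0
```

>>> move_arm --pt "1.0 -1.2 0 0 0 0 -1" --pt "1.5 -1.8 0 0 0 0 -1" --pt "1.5 -1.8 0 0 0 0 -1" --pt "1.5 -1.8 0 0 0 0 -1" --pt "1.5 -1.8 0 0 0 0 -1" --pt "1.5 -1.8 0 0 0 0 -1" --pt "1.5 -1.8 0 0 0 0 -1" --pt "1.5 -1.8 0 0 0 0 -1" --pt "1.5 -1.8 0 0 0 0 -1" --pt "1.5 -1.8 0 0 0 0 -1" --pt "1.0 -1.2 0 0 0 0 -1" --pt "0.5 -0.6 0 0 0 0 -1" --pt "0 0 0 0 0 0 -1" --pt "0 0 0 0 0 0 -1"

```text
time: 12.22
tool_pos: [0.5991, 0.0808, 0.2083]
tool_rot: [-0.0, 0.914, 0.405, -0.001]
contact_force: [-0.9, -1.2, 0.2]
gripper_width: -0.003
grasp_force: 0.0
```

```bash
python3 - <<'E'
from h import *
from plant import manip
f=manip.grab_frame("wrist");pickle.dump(f,open("w2.pkl","wb"));cv2.imwrite("pics/w2.png",f["img"])
s=manip.state();print(s["tool_pos"],s["tool_rot"],s["contact_force"])
print(proj(f,[[.6003,.0827,.096],list(s["tool_pos"]-[0,0,.019])]).round(0).tolist())
E
```

```text
[0.59937037 0.08020059 0.20854599] [-5.19930864e-05  9.14655966e-01  4.04232693e-01 -6.25752666e-04] [0.49736456 0.18698847 0.15956197]
[[285.0, 207.0], [286.0, 279.0]]
```

View pics/w2.png

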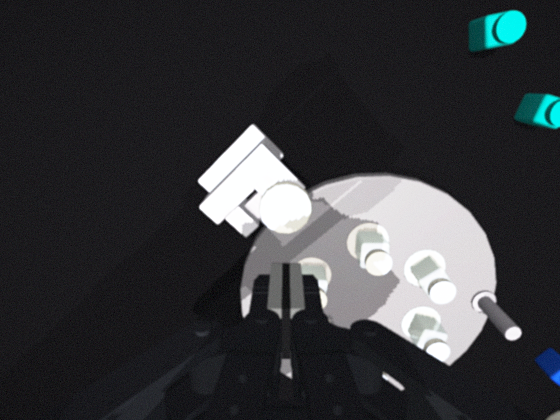

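The knob top is at (285,207), exactly as predicted. I'm going down to just above it.

>>> move_arm --pt "0.25 -0.1 0.6 0 0 0 -1" --pt "0 0 1.2 0 0 0 -1" --pt "0 0 1.2 0 0 0 -1" --pt "0 0 1.2 0 0 0 -1" --pt "0 0 1.2 0 0 0 -1" --pt "0 0 1.2 0 0 0 -1" --pt "0 0 1.0 0 0 0 -1" --pt "0 0 0.6 0 0 0 -1" --pt "0 0 0.3 0 0 0 -1" --pt "0 0 0 0 0 0 -1" --pt "0 0 0 0 0 0 -1"

```text
time: 13.18
tool_pos: [0.601, 0.0831, 0.1247]
tool_rot: [0.0, 0.915, 0.404, 0.0]
contact_force: [0.3, 0.6, -0.1]
gripper_width: -0.001
grasp_force: 0.0
```

>>> move_arm --pt "0 0 0.2 0 0 0 -1" --pt "0 0 0.2 0 0 0 -1" --pt "0 0 0.2 0 0 0 -1" --pt "0 0 0.15 0 0 0 -1" --pt "0 0 0.1 0 0 0 -1" --pt "0 0 0.1 0 0 0 -1" --pt "0 0 0.1 0 0 0 -1" --pt "0 0 0.1 0 0 0 -1" --pt "0 0 0.1 0 0 0 -1" --pt "0 0 0 0 0 0 -1"

```text
time: 14.02
tool_pos: [0.6006, 0.0831, 0.1118]
tool_rot: [-0.0, 0.915, 0.404, -0.0]
contact_force: [-2.2, -0.1, 1.9]
gripper_width: -0.0
grasp_force: 0.9
```

>>> move_arm --pt "0 0 0.1 0 0 0 -1" --pt "0 0 0.1 0 0 0 -1" --pt "0 0 0.1 0 0 0 -1" --pt "0 0 0 0 0 0 -1"

```text
time: 14.35
tool_pos: [0.6007, 0.0831, 0.1086]
tool_rot: [-0.0, 0.915, 0.404, 0.0]
contact_force: [-1.9, 0.1, 2.3]
gripper_width: 0.0
grasp_force: 0.6
```

Down about 6 mm with steady friction. I'll keep pressing.

>>> move_arm --pt "0 0 0.1 0 0 0 -1" --pt "0 0 0.1 0 0 0 -1" --pt "0 0 0.1 0 0 0 -1" --pt "0 0 0 0 0 0 -1"

```text
time: 14.68
tool_pos: [0.6006, 0.0831, 0.1055]
tool_rot: [-0.0, 0.915, 0.404, -0.0]
contact_force: [-1.1, 0.1, 1.3]
gripper_width: -0.006
grasp_force: 0.6
```

>>> move_arm --pt "0 0 0.1 0 0 0 -1" --pt "0 0 0.1 0 0 0 -1" --pt "0 0 0 0 0 0 -1"

```text
time: 14.93
tool_pos: [0.6006, 0.0831, 0.1036]
tool_rot: [0.0, 0.915, 0.404, 0.0]
contact_force: [-0.7, 0.6, 1.4]
gripper_width: -0.002
grasp_force: 0.6
```

>>> move_arm --pt "0 0 0.1 0 0 0 -1" --pt "0 0 0.1 0 0 0 -1" --pt "0 0 0 0 0 0 -1"

```text
time: 15.18
tool_pos: [0.6007, 0.0831, 0.1016]
tool_rot: [0.0, 0.915, 0.404, 0.0]
contact_force: [-0.7, 0.1, 0.7]
gripper_width: 0.001
grasp_force: 0.6
```

>>> move_arm --pt "0 0 0.05 0 0 0 -1" --pt "0 0 0.05 0 0 0 -1" --pt "0 0 0 0 0 0 -1"

```text
time: 15.43
tool_pos: [0.6007, 0.0831, 0.101]
tool_rot: [-0.0, 0.915, 0.404, 0.0]
contact_force: [-2.1, -0.2, 2.8]
gripper_width: 0.001
grasp_force: 1.7
```

>>> move_arm --pt "0 0 0.05 0 0 0 -1" --pt "0 0 0.05 0 0 0 -1" --pt "0 0 0 0 0 0 -1" --pt "0 0 0 0 0 0 -1"

```text
time: 15.77
tool_pos: [0.6008, 0.0832, 0.1009]
tool_rot: [-0.0, 0.915, 0.404, -0.0]
contact_force: [-4.9, 0.3, 8.3]
gripper_width: 0.002
grasp_force: 3.8
```

It has bottomed out at 14 mm. Lifting clear.

>>> move_arm --pt "0 0 -0.1 0 0 0 -1" --pt "0 0 -0.2 0 0 0 -1" --pt "0 0 -0.5 0 0 0 -1" --pt "0 0 -1.0 0 0 0 -1" --pt "0 0 -2 0 0 0 -1" --pt "0 0 -2 0 0 0 -1" --pt "0 0 -2 0 0 0 -1" --pt "0 0 -2 0 0 0 -1" --pt "0 0 -1 0 0 0 -1" --pt "-1.5 0 -0.5 0 0 0 -1" --pt "-1.5 0 0 0 0 0 -1" --pt "-1.5 0 0 0 0 0 -1" --pt "-1.5 0 0 0 0 0 -1" --pt "-1 0 0 0 0 0 -1" --pt "0 0 0 0 0 0 -1" --pt "0 0 0 0 0 0 -1"

```text
time: 17.1
tool_pos: [0.5535, 0.0312, 0.2129]
tool_rot: [-0.0, 0.915, 0.404, 0.0]
contact_force: [0.5, -0.2, 0.1]
gripper_width: 0.001
grasp_force: 0.0
```

```bash
python3 - <<'E'
from h import *
from plant import manip
f=manip.grab_frame("scene");im=f["img"]
cv2.imwrite("pics/s2.png",cv2.resize(im[140:280,190:370],None,fx=4,fy=4,interpolation=cv2.INTER_CUBIC))
a=proj(f,[[.6003,.0827,.096],[.6003,.0827,.082]]);print(((a-[190,140])*4).round(0),manip.state()["contact_force"])
E
```

```text
[[481. 277.]
 [480. 294.]] [-0.29577617 -0.13535048 -0.11693896]
```

View pics/s2.png

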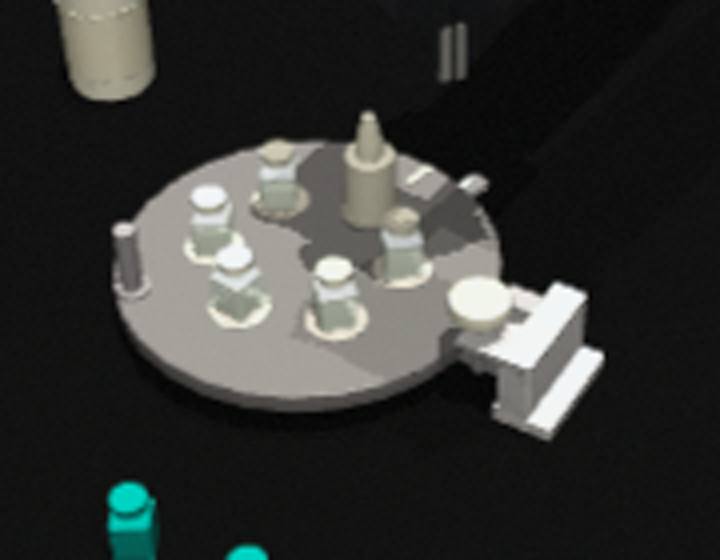

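The knob is down: its top is at (480,297), and fully down predicts (480,294). All five vials and the tall bottle at (368,185) are upright in their places. The mark at (418,177) points towards the pointer at (470,185), and the arm is clear.

```bash
python3 -c "
from plant import manip
print(manip.job_done())"
```

```text
the job is handed in; nothing more can be done
None
```

I turned the carousel home against its stop and pressed the locking plunger fully down. All five vials and the tall bottle stand in place, and the job was handed in at about 17 s; it returned no verdict.

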